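Load a filled tray into the locating frame and shut its gate

ROBOT

A 6-joint arm with a two-finger parallel gripper is mounted at the origin on a cart in front of the work surface, level with it; the furniture and walls round the work are solid. World frame = base frame: x ahead of the robot, y to its left, z up, the work surface at z = 0. Lengths are in m, angles in degrees, forces in N, time in s.
With the tool pointing down it reaches from about 0.3 to 0.85 m from the base axis. Payload 5.4 kg.
Tool frame: the origin (TCP) lies midway between the tips of the shut fingers; the grasp point (between the pads) lies 19 mm behind it (grip_point_offset is the distance from the TCP to the grasp point, in m); z points along the fingers, y is the line along which they close (so a half turn about z gives the same grasp; the last joint's range is limited). The gripper opens to 85 mm and grips with 20 to 120 N. Pads are 22 mm wide; open, the fingers measure 114 mm over their backs; the gripper's body (76 mm by 85 mm) begins 54 mm behind the grasp point. The pads swing forward as they close: fully open they stand 13 mm farther back than shut.
Start: joints at [-76.381, 9.076, 91.501, -0, 79.423, -12.038], TCP at [0.249, -0.518, 0.2] pointing down, gripper open.
Joint ranges: [-166.64, 166.64], [-54.1, 131.32], [10.49, 154.53], [-73.88, 253.88], [9.74, 151.15], [-171.62, 171.62]. Speed limits (degrees/s): [147.25, 147.25, 180, 180, 180, 180].

INTERFACE

Orientations are given as [roll, pitch, yaw] about the fixed x, y, z axes, in that order (R = Rz(yaw) Ry(pitch) Rx(roll)).
In Python, from cell import * gives the robot as it stands. The module is installed in compiled form; this text tells all that it offers.
- The arm moves only by the tool send_rows, never from a script. Its argument "deltas" is a list that holds one entry, the list of rows, each a list of 7 numbers: the turn, a rotation vector about the tool's x, y, z in fractions of the full range, 1 being 180 degrees, then the shift along the tool's x, y, z in parts of the range, where 1.0 means 0.75 m, then the opening, from 0 (shut) to 1 (fully open). In form: [[[wx, wy, wz, dx, dy, dz, fingers], ...]]. A call has 1 to 12 rows; each row is the pose to reach, as a shift and turn from the pose commanded when the call began, along the tool's axes at that moment; what a row does not reach only later rows make up. A row lasts 1/8 s, in which the tool goes at most 62.5 mm and 10.7 degrees, less where a joint would pass 70% of its speed; a pose out of reach is approached as far as the arm can. A call with a gripper value outside its range is refused whole. The fingers move at their own pace and stop on an object; "grip_force" is the grip in N (left out, the last holds). Time passes only in rows, so rows that repeat a pose let the fingers close. It gives the time, the measured TCP pose, the force, the opening and the grip force at its end, in the units of the state.
- sense(): the state, without advancing time (a new reading comes with each control period).
- get_image(name): name is "side" or "top" or "wrist"; returns the picture (384x512x3 uint8, red, green, blue); there is no depth.
- camera_info(name): a dict with "fx", "fy", "cx", "cy" (pixels), "view" (4x4, takes a point from world to camera coordinates); the wrist camera has in their place "hand_eye" (4x4, takes a point from camera to tool coordinates, whose origin is the TCP and whose axes are the flange's). Camera axes: x right, y up, looking along -z (the intrinsics and any distortion apply to the point x, -y, -z); pixel columns grow to the right and rows downward; lengths in m; the calibration is good to about 2 mm. The wrist camera is an equidistant fisheye: a pixel r from the principal point sees the ray r / f radians off the axis. A picture is of the moment at which its call begins: read the wrist's pose just before it. camera_info takes no time and is no camera call.
- job_done(): hands the job in; it is judged then, once.
The state is a dict: "clock": time; "joint_positions": joint angles; "joint_velocities": joint speeds; "joint_efforts": joint torques, N m; "ee_pos": TCP position; "ee_rot": TCP orientation; "ft_force": force on the tool from outside, world axes, zero at the start; "moment": the same for the moment, N m; "opening": opening from 0.0 (shut) to 1.0 (fully open); "grip_force": force on a finger pad.
Only numpy, scipy, OpenCV 4.12 (cv2) and the standard library are available. Lean on these libraries where they do the work, as an engineer would, in place of code of your own. Each camera call takes 0.05 s, during which the arm holds its last target. There are 200 camera calls.

TASK

Load the filled tray that stands by itself on the worktop into the steel locating frame, so that it cannot creep while its label is put on: push it along the worktop through the open mouth until it is fully home against the two rubber buffers, then push the hinged gate shut behind it until its tongue has snapped past the roller catch. Just slide and push: the tray stays flat on the worktop and is never lifted or tipped, and the foil cups, the kitchen timer and the block of labels stay where they are.

Things in the scene. Friction and masses are not known exactly. Their poses are not given: they have to be found in the camera images.
- tray: filled black four-compartment bento tray alone on the open worktop, left of the frame (trays in rows elsewhere are fixed). 161 (x) x 164 (y) x 31 mm high, widest at the rim, 0.2 to 0.45 kg, a solid block. Origin: centre of the underside. Axes start up to 0.3 rad off the world's. Fixed blue bag sealer behind it, at world x > 0.62, y > 0.23: the tray's far edge cannot pass it there.
- frame: steel U-shaped tray-locating frame, fixed, no floor: two guide rails 34 mm high along its y, inner faces at x = -84.5 and +84.5 mm (4 mm play each side of a tray), from y = -106 to +83 mm; closed at -y, open at +y. Origin: on the worktop where the tray's origin lies when home (rear edge of the tray then at y = +82). Yaw -0.04 to 0.1 rad. Keep the gripper body over 55 mm high above it.
- stop_face (a point): middle of the frame's stop: point between the faces of the two rubber buffers (at x = -50 and +50 mm, y = -81 mm, z = 21 mm in the frame) that the tray's leading edge must touch
- mouth (a point): middle of the frame's open mouth, at rail-top height: x = 0, y = +83, z = 34 mm in the frame. The rail at frame +x goes on from here as a lead-in flared 0.42 rad outward, 46 mm long; at frame -x (nearer the robot) stands the gate's pivot
- gate (a joint): opening angle of the gate, rad: 0 = shut straight across the mouth (end stop, tongue past the catch), 1.85 = fully open; starts at 1.6 to 1.8, standing out along frame +y beside the mouth. The bar points from the pivot along (cos q, sin q) in the frame's x, y. Shut it by pushing its outer face (away from the tray). Pivot friction about 0.06 N m: it stays where it is left
- gate_hinge (a point): pivot axis of the gate, 20 mm above the worktop, at x = -96.5, y = +92.5 mm in the frame. The gate is a flat steel bar 5 mm thick, z 6 to 34 mm (tongue at its end to 48 mm); two rubber pads on its tray side stand 8.5 mm off its middle plane. Shut, they leave 3 mm behind a home tray: it cannot shut on a tray that is not home
- gate_end (a point): free end of the gate bar, 174 mm from the pivot, on the bar's middle plane, 20 mm above the worktop. A tongue runs on over the rail to 205 mm from the pivot
- catch_block (a point): top of the fixed roller-catch block outside the rail at frame +x, beside the mouth (x 107 to 138, y 88 to 118 mm in the frame, 52 mm high). From about 0.1 rad the gate's tongue rides over its sprung roller (about 2 N at the tongue, 0.4 N m) and snaps in behind it at about 0.01 rad
- cups: stack of white pleated foil cups, 60 mm across, 49 mm high, origin at the centre of its underside; to be left alone
- timer: white kitchen timer with a knob on top, 62 x 62 x 42 mm, origin at the centre of its underside; to be left alone
- labels: small block of white labels, 44 x 61 x 15 mm, origin at the centre of its underside; to be left alone

How it is judged:
By the outcome, as a careful person would: the job done as asked, in the order asked, and still so for the second after the job is handed in, with the robot touching nothing.
It also fails if it takes over 69 s, if anything falls off the work surface, if the arm or the gripper's body presses on something with over 40 N, if the wrist force passes 120 N, or if a joint passes its speed limit or range.

## Working session

There is one attempt and no reset: what is moved stays moved. The work goes in short steps, Python scripts to look and compute and a tool call to move; the robot and the scene stay as the last step left them, time stands still between calls to the robot, and variables do not carry over. Pictures are saved under pics/ and viewed, at most 10 in all, crops included, and the job is handed in when it is done.

Besides the shell and the picture viewer there is one more tool, called after ">>>" as name(argument=value, ...), one argument or row to a line, values as JSON. send_rows: Moves the arm, as the interface text tells. Its arguments: {"type":"object","properties":{"deltas":{"type":"array"},"grip_force":{"type":"number"}},"required":["deltas"]}

```bash
mkdir -p pics; cat > h.py <<'E'
from cell import *
import numpy as np, cv2
from scipy.spatial.transform import Rotation as R
def ray(name,u,v,st=None):
    c=camera_info(name)
    if name=='wrist': raise ValueError
    V=np.array(c['view']); d=np.array([(u-c['cx'])/c['fx'],-(v-c['cy'])/c['fy'],-1.])
    Rm=V[:3,:3]; o=-Rm.T@V[:3,3]; return o,Rm.T@d
def onz(name,u,v,z):
    o,d=ray(name,u,v); return o+d*(z-o[2])/d[2]
def proj(name,p):
    c=camera_info(name); V=np.array(c['view']); q=V[:3,:3]@np.array(p)+V[:3,3]
    return np.array([c['cx']+c['fx']*q[0]/-q[2], c['cy']-c['fy']*q[1]/-q[2]])
def tri(a,b):
    (o1,d1),(o2,d2)=ray(*a),ray(*b)
    A=np.stack([d1,-d2],1); t=np.linalg.lstsq(A,o2-o1,rcond=None)[0]
    p,q=o1+d1*t[0],o2+d2*t[1]; return (p+q)/2,np.linalg.norm(p-q)
E
python3 - <<'E'
from h import *
s=sense(); print(s['ee_pos'],s['ee_rot'],s['clock'])
for n in('side','top'):
    c=camera_info(n); print({k:np.round(v,3).tolist() for k,v in c.items()})
    im=get_image(n)[:,:,::-1]; cv2.imwrite(f'pics/{n}0.png',im)
    cv2.imwrite(f'pics/{n}0b.png',cv2.resize(im,(800,600),interpolation=cv2.INTER_CUBIC))
E
```

```text
[ 0.24880052 -0.51764416  0.19888725] [-1.79891467e+02 -2.45139847e-02  2.56577543e+01] 0.0
{'fx': 402.209, 'fy': 402.209, 'cx': 254.849, 'cy': 195.229, 'view': [[-0.976, -0.219, 0.014, 0.546], [0.128, -0.514, 0.848, -0.171], [-0.179, 0.829, 0.53, -1.17], [0.0, 0.0, 0.0, 1.0]]}
{'fx': 415.287, 'fy': 415.287, 'cx': 253.104, 'cy': 189.029, 'view': [[0.028, -1.0, 0.005, -0.09], [0.995, 0.028, 0.095, -0.573], [-0.095, 0.002, 0.995, -1.21], [0.0, 0.0, 0.0, 1.0]]}
```

View pics/top0b.png

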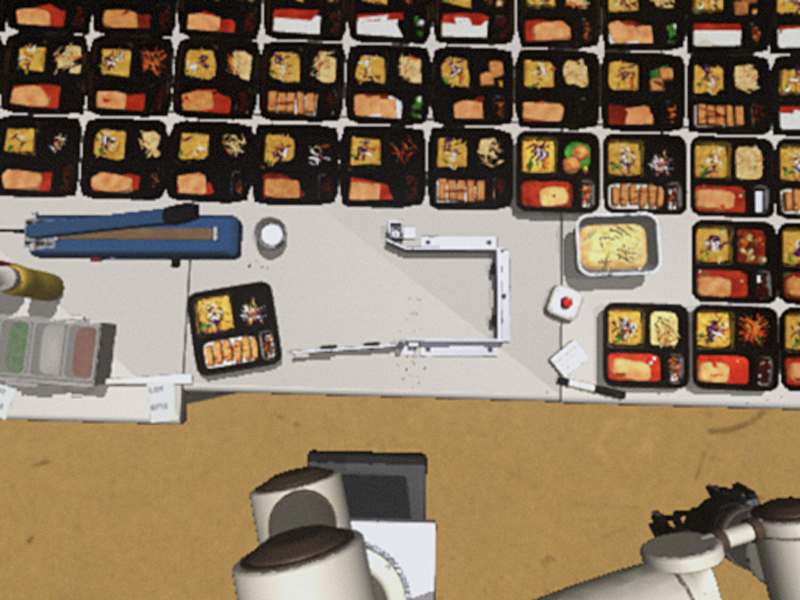

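View pics/side0b.png

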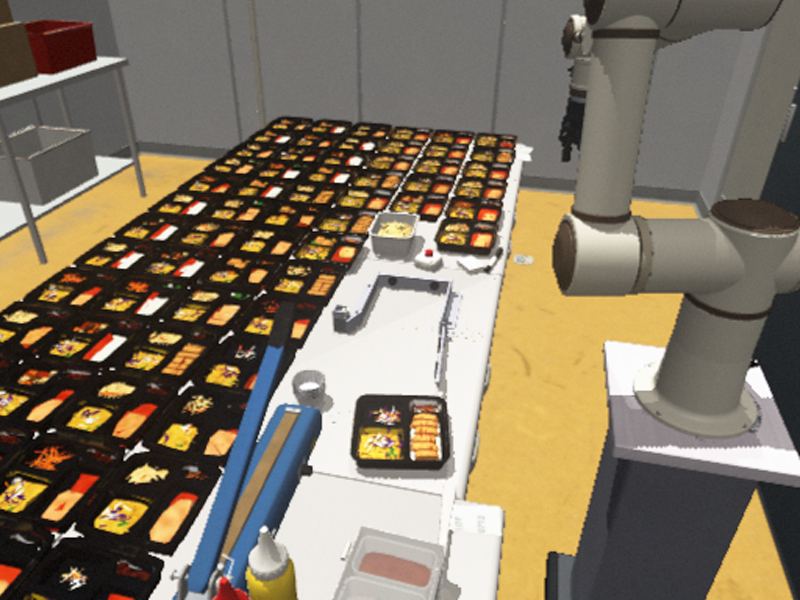

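The top view shows the tray centred at about (237,328) of 800x600. The frame's closed end is at column 505 and its rails at rows 243 and 348. The gate runs from (405,345) to (290,353), with cups at (270,236), the timer at (562,302) and labels at (570,358). The side view agrees. Next I'll take crops and mask the tray.

```bash
python3 - <<'E'
from h import *
im=cv2.imread('pics/top0.png'); sd=cv2.imread('pics/side0.png')
cv2.imwrite('pics/topc.png',cv2.resize(im[132:242,182:342],(800,550),interpolation=cv2.INTER_CUBIC))
cv2.imwrite('pics/sidec.png',cv2.resize(sd[170:250,205:298],(697,600),interpolation=cv2.INTER_CUBIC))
def tray(im,n,box,seed):
    x0,y0,x1,y1=box; g=im[y0:y1,x0:x1]
    m=(g.max(2)<75).astype(np.uint8)
    cs=cv2.findContours(m,cv2.RETR_EXTERNAL,cv2.CHAIN_APPROX_NONE)[0]
    c=max(cs,key=cv2.contourArea)+np.array([x0,y0]); r=cv2.minAreaRect(c)
    print(n,r,cv2.contourArea(c)); return c,r
c,r=tray(im,'top',(115,172,190,245),0)
P=np.array([onz('top',*p,0.031)[:2] for p in c[:,0].astype(float)],np.float32)
print(cv2.minAreaRect(P)); print(cv2.boxPoints(cv2.minAreaRect(P)))
c2,_=tray(sd,'side',(215,245,300,305),0)
P2=np.array([onz('side',*p,0.031)[:2] for p in c2[:,0].astype(float)],np.float32)
print('side on z31',cv2.minAreaRect(P2))
E
```

```text
top ((149.3648681640625, 210.18917846679688), (53.429664611816406, 54.5804557800293), 80.53767395019531) 2763.0
((0.5038903951644897, 0.23118773102760315), (0.1578420102596283, 0.1610678881406784), 11.715536117553711)
[[0.41026086 0.29401886]
 [0.44296616 0.13630636]
 [0.59751993 0.1683566 ]
 [0.5648146  0.32606912]]
side ((256.0, 276.5), (47.0, 62.0), 90.0) 2662.5
side on z31 ((0.5021640062332153, 0.24260416626930237), (0.15674367547035217, 0.17334136366844177), 11.401039123535156)
```

View pics/topc.png

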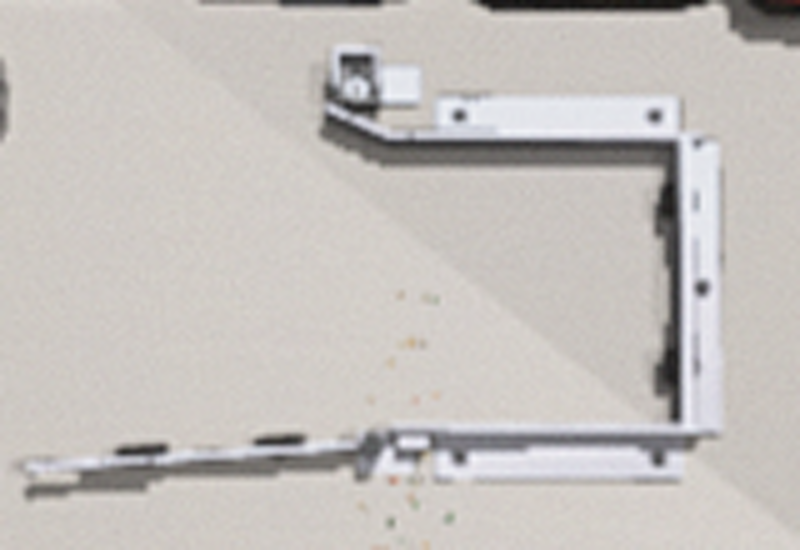

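View pics/sidec.png

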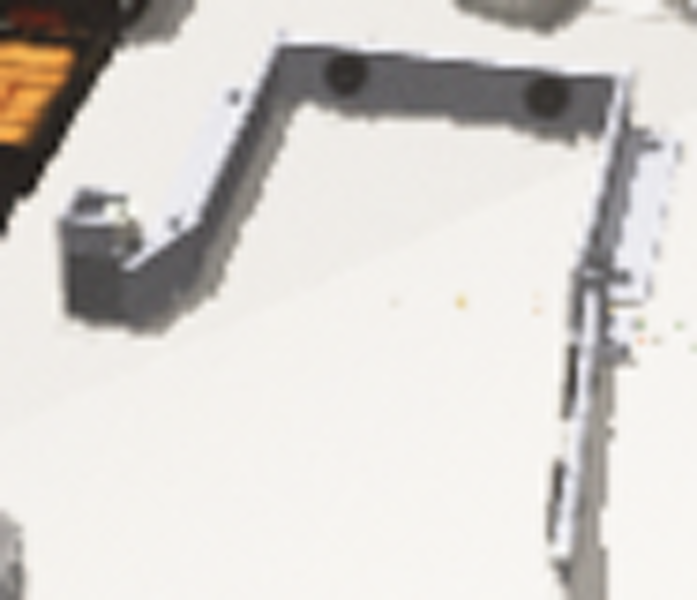

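The top crop shows the frame's far rail inner edge at v≈139, the stop bar at u≈680 and the near rail at v≈430–440. The gate runs from (370,443) to (25,467), with its pads on the upper side. In the side crop the inner corners are at (283,47) and (620,80), and the gate tip is at (560,560).

```bash
python3 - <<'E'
from h import *
im=cv2.imread('pics/top0.png'); g=cv2.cvtColor(im,cv2.COLOR_BGR2GRAY).astype(int)
for u in(270,285,300,312): print(u,'far(150-166)',g[150:167,u],'near(213-224)',g[213:226,u])
for v in(165,180,195,210): print(v,'stop(310-330)',g[v,308:330])
for u in (192,205,218,232,245): print(u,'gate 215-234',g[215:234,u])
print('gate end row',[g[v,182:192].tolist() for v in(223,224,225,226)])
T=lambda u,v:('top',182+(u+.5)/5-.5,132+(v+.5)/5-.5)
S=lambda u,v:('side',205+(u+.5)/7.5-.5,170+(v+.5)/7.5-.5)
for n,a,b in[('farcorner',(680,139),(283,45)),('nearcorner',(680,432),(618,78)),('bend',(388,137),(203,220)),('flare end',(328,105),(125,268)),('gate tip',(28,466),(560,560))]:
    print(n,tri(T(*a),S(*b)), onz(*T(*a),.034))
E
```

```text
270 far(150-166) [179 194 230 231 231 233 236 210 213 185  67  70  99 110 108 162 202] near(213-224) [207 207 210 213 202 152 122 123 132 195 234 235 231]
285 far(150-166) [198 216 231 229 230 230 230 231 237 190  69  68 100 108 103 159 204] near(213-224) [209 207 206 211 221 177 113 116 121 192 233 224 222]
300 far(150-166) [197 215 229 230 230 229 230 229 233 192  86  72  99 108 108 162 201] near(213-224) [207 208 212 215 218 181 110 115 188 233 227 218 222]
312 far(150-166) [198 217 232 204 128  92 168 222 234 188  91  72  95  99 100 153 199] near(213-224) [197 196 194 198 215 175 114 113 114 124 130 149 200]
165 stop(310-330) [162 161 164 160 153 146 128  85  65 112 203 236 231 229 230 230 229 210
 185 199 198 199]
180 stop(310-330) [195 198 198 202 194 183 156  88  67  70 172 238 212 201 231 231 233 208
 179 198 198 200]
195 stop(310-330) [200 195 196 197 195 183 184 156  75  64 167 235 218 210 228 225 228 213
 195 197 195 198]
210 stop(310-330) [201 196 199 199 170 103  91  91  75  65 166 233 218 206 220 220 221 213
 204 196 195 198]
192 gate 215-234 [204 202 200 202 200 201 19
[... 603 characters left out ...]
], [204, 195, 192, 188, 176, 175, 173, 195, 210, 198]]
farcorner (array([ 0.66871677, -0.26492927,  0.02692759]), np.float64(0.002466659515737473)) [ 0.66873016 -0.26363844  0.034     ]
nearcorner (array([ 0.49716149, -0.26613206,  0.03080171]), np.float64(0.005919703456244525)) [ 0.49412428 -0.26595584  0.034     ]
bend (array([ 0.66247915, -0.08971569,  0.03372462]), np.float64(0.004940319093809555)) [ 0.66490031 -0.08929157  0.034     ]
flare end (array([ 0.68480347, -0.05275918,  0.02763918]), np.float64(0.0008604769357974895)) [ 0.68320088 -0.05293277  0.034     ]
gate tip (array([0.4635141 , 0.11608806, 0.03920729]), np.float64(0.0002749768029131846)) [0.46340324 0.11686934 0.034     ]
```

```bash
python3 - <<'E'
from h import *
T=lambda u,v:('top',182+(u+.5)/5-.5,132+(v+.5)/5-.5)
S=lambda u,v:('side',205+(u+.5)/7.5-.5,170+(v+.5)/7.5-.5)
p=lambda *a:np.round(onz(*a)[:2],4)
print('far inner',[p('top',u,v,.034) for u,v in((270,159.2),(285,159.22),(300,159.24),(312,159.2))])
print('near outer',[p('top',u,v,.034) for u,v in((285,218.04),(300,218.1),(312,218.0))])
print('stop in',[p('top',u,v,.034) for u,v in((317.69,165),(317.87,180),(317.9,195),(317.91,210))])
print('buffers side',[p(*S(*q),.021) for q in((347,75),(548,97))],'top',[p(*T(*q),.021) for q in((659,210),(659,375))])
print('bar outer',p(*T(720,300),.034),p(*T(720,300),.003))
print('gate top edges',[p('top',u,v,.034) for u,v in((218,223.4),(245,221.5),(192,225.2))])
print('gate side tip',p(*S(560,560),.034),'hinge side',p(*S(597,272),.034),'hinge top',p(*T(372,442),.034))
print('catch top',[p(*T(*q),.052) for q in((333,47),(380,47))])
print('cups top',p('top',172.8,150.5,.049),'side',p('side',308/1.5625,380/1.5625,.049))
print('sealer corner',p('top',241/1.5625,258/1.5625,.04),'edge',p('top',150,252,0))
E
```

```text
far inner [array([ 0.6652, -0.1215]), array([ 0.6665, -0.1663]), array([ 0.6677, -0.2111]), array([ 0.6689, -0.2469])]
near outer [array([ 0.4913, -0.1699]), array([ 0.4924, -0.2141]), array([ 0.4937, -0.2495])]
stop in [array([ 0.6518, -0.2641]), array([ 0.6068, -0.2653]), array([ 0.5621, -0.2659]), array([ 0.5177, -0.2666])]
buffers side [array([ 0.6322, -0.2535]), array([ 0.5325, -0.2563])] top [array([ 0.6274, -0.2536]), array([ 0.5281, -0.255 ])]
bar outer [ 0.5729 -0.2886] [ 0.5758 -0.2942]
gate top edges [array([0.47  , 0.0266]), array([ 0.4778, -0.0525]), array([0.4626, 0.1027])]
gate side tip [0.4645 0.1097] hinge side [ 0.4823 -0.0897] hinge top [ 0.4831 -0.0847]
catch top [array([ 0.7146, -0.0551]), array([ 0.7154, -0.0829])]
cups top [0.6804 0.1664] side [0.6852 0.1777]
sealer corner [0.6366 0.221 ] edge [0.3793 0.23  ]
```

```bash
cat >> h.py <<'E'
def plan(*wps):
    "wps: (x,y,z,yaw_deg[,n rows]); prints rounded deltas in the tool's present axes"
    s=sense(); p=np.array(s['ee_pos']); Rm=R.from_euler('xyz',s['ee_rot'],degrees=True)
    print('t',round(s['clock'],2),np.round(p,4),np.round(s['ee_rot'],2),'F',np.round(s['ft_force'],1),'open',s['opening'])
    for w in wps:
        d=Rm.inv().apply(np.array(w[:3])-p); rv=(Rm.inv()*R.from_euler('xyz',[180,0,w[3]],degrees=True)).as_rotvec(degrees=True)
        print(np.round(rv,1).tolist(),np.round(d,4).tolist())
E
python3 -c "
from h import *
plan((.51,.01,.15,90),(.51,.01,.012,90),(.477,.01,.012,90))"
```

```text
t 0.1 [ 0.2488 -0.5177  0.199 ] [-1.799e+02 -2.000e-02  2.566e+01] F [-0.6 -0.3 -0.3] open 0.9982244536274183
[-0.1, -0.1, -64.3] [0.4639, -0.3625, 0.0498]
[-0.1, -0.1, -64.3] [0.4639, -0.3623, 0.1878]
[-0.1, -0.1, -64.3] [0.4341, -0.3765, 0.1878]
```

Units first: shifts go in shares of 0.75 m and turns go in shares of 180 degrees. So 0.464 m is 0.6187, 0.01 m is 0.0133, -64.3 degrees is -0.3572.

>>> send_rows(
  deltas=[
    [[0,0,-0.0361,0.0613,-0.048,0.0067,0],[0,0,-0.0722,0.124,-0.096,0.0133,0],[0,0,-0.1083,0.1853,-0.1453,0.02,0],[0,0,-0.1444,0.248,-0.1933,0.0267,0],[0,0,-0.1806,0.3093,-0.2413,0.0333,0],[0,0,-0.2167,0.3707,-0.2893,0.04,0],[0,0,-0.2528,0.4333,-0.3387,0.0467,0],[0,0,-0.2889,0.4947,-0.3867,0.0533,0],[0,0,-0.325,0.5573,-0.4347,0.06,0],[0,0,-0.3572,0.6187,-0.4827,0.0667,0],[0,0,-0.3572,0.6187,-0.4827,0.0667,0]],
  ],
)

```text
clock: 1.48
ee_pos: [0.5105, 0.0125, 0.1489]
ee_rot: [-179.9, -0.1, 90.3]
ft_force: [0.8, 0.1, -0.0]
opening: -0.0
grip_force: 0.0
```

```bash
python3 -c "
from h import *
plan((.51,.01,.012,90),(.477,.01,.012,90))"
```

```text
t 1.48 [0.5105 0.0125 0.1489] [-1.7991e+02 -6.0000e-02  9.0310e+01] F [ 0.8  0.1 -0. ] open -7.253791625832389e-05
[-0.1, -0.1, 0.3] [-0.0026, -0.0003, 0.1369]
[-0.1, -0.1, 0.3] [-0.0024, -0.0333, 0.137]
```

To row units: 0.137 m is 0.1827, -0.01 m is -0.0133.

>>> send_rows(
  deltas=[
    [[0,0,0,0,0,0.0667,0],[0,0,0,0,0,0.1333,0],[0,0,0,0,0,0.1827,0],[0,0,0,0,0,0.1827,0],[0,0,0,0,-0.0133,0.1827,0],[0,0,0,0,-0.024,0.1827,0],[0,0,0,0,-0.0347,0.1827,0],[0,0,0,0,-0.0453,0.1827,0],[0,0,0,0,-0.0453,0.1827,0],[0,0,0,0,-0.032,0.1827,0],[0,0,0,0,-0.032,0.1067,1],[0,0,0,0,-0.032,0.04,1]],
  ],
)

```text
clock: 2.98
ee_pos: [0.4873, 0.0089, 0.1213]
ee_rot: [-180.0, -0.0, 90.0]
ft_force: [1.1, 0.0, 0.0]
opening: 0.416
grip_force: 0.0
```

```bash
python3 -c "
from h import *
c,s=np.cos(.204),np.sin(.204)
f=lambda d,z:(.504-c*d,.231-s*d,z,11.7)
plan(f(.115,.15),f(.115,.022),f(.092,.022),f(.0635,.022))
im=get_image('top')[:,:,::-1]; cv2.imwrite('pics/t1.png',im)
cv2.imwrite('pics/t1c.png',cv2.resize(im[130:250,115:345],(800,417),interpolation=cv2.INTER_CUBIC))"
```

```text
t 2.98 [0.4873 0.0089 0.1213] [-1.800e+02 -1.000e-02  8.995e+01] F [1.1 0.  0. ] open 0.41604427969760727
[-0.0, -0.0, 78.3] [0.1988, -0.096, -0.0287]
[-0.0, -0.0, 78.3] [0.1987, -0.096, 0.0993]
[-0.0, -0.0, 78.3] [0.2034, -0.0735, 0.0993]
[-0.0, -0.0, 78.3] [0.2092, -0.0456, 0.0993]
```

View pics/t1c.png

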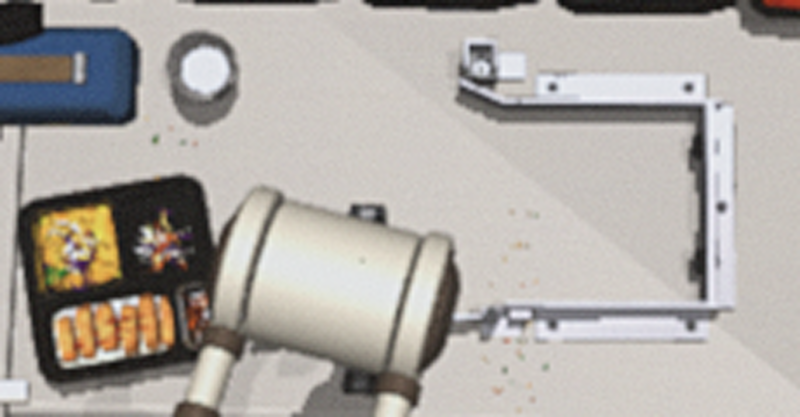

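The gate has swung slightly further open and the tray is undisturbed at crop (120,280). The arm hides the rest of the gate. Next I'll push the tray from its near side.

To row units: 0.199 m is 0.2653, 0.15 m is 0.2, 78.3 degrees is 0.435.

>>> send_rows(
  deltas=[
    [[0,0,0.0544,0.0333,-0.016,-0.016,1],[0,0,0.1089,0.0667,-0.032,-0.032,1],[0,0,0.1633,0.1,-0.048,-0.0373,1],[0,0,0.2178,0.1333,-0.064,-0.0373,1],[0,0,0.2722,0.1667,-0.08,-0.0373,1],[0,0,0.3267,0.2,-0.096,-0.0373,1],[0,0,0.3811,0.2333,-0.112,-0.0373,1],[0,0,0.435,0.2653,-0.128,-0.0373,1],[0,0,0.435,0.2653,-0.128,0.0267,1],[0,0,0.435,0.2653,-0.128,0.0933,1],[0,0,0.435,0.2653,-0.128,0.16,1],[0,0,0.435,0.2653,-0.128,0.16,1]],
  ],
)

```text
clock: 4.53
ee_pos: [0.387, 0.2073, -0.0034]
ee_rot: [180.0, 0.5, 11.7]
ft_force: [0.1, 0.0, 0.4]
opening: 1.003
grip_force: 0.0
```

```bash
python3 -c "
from h import *
c,s=np.cos(.204),np.sin(.204)
f=lambda d,z:(.504-c*d,.231-s*d,z,11.7)
plan(f(.115,.001),f(.092,.001),f(.0635,.001))"
```

```text
t 4.53 [ 0.387   0.2073 -0.0034] [180.     0.53  11.66] F [0.1 0.  0.4] open 1.0029134920931355
[0.0, 0.5, -0.0] [0.0043, 0.0005, -0.0045]
[0.0, 0.5, -0.0] [0.0273, 0.0005, -0.0047]
[0.0, 0.5, -0.0] [0.0558, 0.0005, -0.005]
```

To row units: 0.056 m is 0.0747, 0.054 m is 0.072.

>>> send_rows(
  deltas=[
    [[0,0,0,0.0133,0,-0.004,1],[0,0,0,0.024,0,-0.004,1],[0,0,0,0.032,0,-0.004,1],[0,0,0,0.04,0,-0.004,1],[0,0,0,0.048,0,-0.004,1],[0,0,0,0.056,0,-0.004,1],[0,0,0,0.064,0,-0.004,1],[0,0,0,0.072,0,-0.004,1],[0,0,0,0.0747,0,-0.004,1],[0,0,0,0.0747,0,-0.004,1]],
  ],
)

```text
clock: 5.78
ee_pos: [0.4455, 0.2193, 0.0029]
ee_rot: [180.0, 0.0, 11.7]
ft_force: [-0.2, -0.5, -0.1]
opening: 1.001
grip_force: 0.0
```

To row units: -0.16 m is -0.2133, -0.13 m is -0.1733.

>>> send_rows(
  deltas=[
    [[0,0,0,-0.0133,0,0,1],[0,0,0,-0.04,0,-0.0267,1],[0,0,0,-0.04,0,-0.0933,1],[0,0,0,-0.04,0,-0.1733,1],[0,0,0,-0.04,0,-0.2133,1]],
  ],
)

```text
clock: 6.4
ee_pos: [0.4167, 0.2135, 0.1663]
ee_rot: [-180.0, -0.3, 11.7]
ft_force: [0.2, -0.8, 0.1]
opening: 0.998
grip_force: 0.0
```

```bash
cat >> h.py <<'E'
def tray(tag,box=(115,150,215,245),see=False):
    im=get_image('top')[:,:,::-1].copy(); cv2.imwrite(f'pics/{tag}.png',im)
    x0,y0,x1,y1=box; g=im[y0:y1,x0:x1]; m=(g.max(2)<75).astype(np.uint8)
    c=max(cv2.findContours(m,cv2.RETR_EXTERNAL,cv2.CHAIN_APPROX_NONE)[0],key=cv2.contourArea)+np.array([x0,y0])
    P=np.array([onz('top',*p,0.031)[:2] for p in c[:,0].astype(float)],np.float32)
    r=cv2.minAreaRect(P); print('tray',r); return im,r
E
python3 -c "
from h import *
plan()
im,r=tray('t2')
cv2.imwrite('pics/t2c.png',cv2.resize(im[130:250,115:345],(800,417),interpolation=cv2.INTER_CUBIC))"
```

```text
t 6.4 [0.4167 0.2135 0.1663] [-180.     -0.27   11.67] F [ 0.2 -0.8  0.1] open 0.9978285643589121
tray ((0.49233850836753845, 0.23798689246177673), (0.17814502120018005, 0.1799951046705246), 11.031780242919922)
```

View pics/t2c.png

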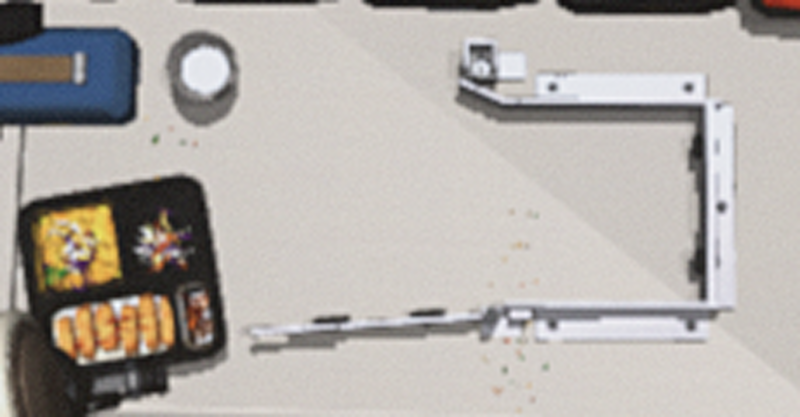

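The picture shows almost no tray motion and the gate hardly moved. I'll check edges numerically and look through the wrist camera.

```bash
python3 - <<'E'
from h import *
a=cv2.imread('pics/top0.png');b=cv2.imread('pics/t2.png');c=cv2.imread('pics/t1.png')
G=lambda x:cv2.cvtColor(x,cv2.COLOR_BGR2GRAY).astype(np.float32)
print('gate',cv2.phaseCorrelate(G(a)[212:235,184:250],G(b)[212:235,184:250]))
print('tray',cv2.phaseCorrelate(G(a)[175:235,135:182],G(b)[175:235,135:182]))
print('tray t1',cv2.phaseCorrelate(G(a)[175:225,115:172],G(c)[175:225,115:172]))
w=get_image('wrist')[:,:,::-1]; s=get_image('side')[:,:,::-1]
cv2.imwrite('pics/ws.png',np.hstack([cv2.resize(w,(400,300)),cv2.resize(s[100:340,130:450],(400,300))]))
ci=camera_info('wrist'); print({k:np.round(v,3).tolist() for k,v in ci.items()})
E
```

```text
gate ((-0.0257044443871024, -0.0005118166234012733), 0.9999841826933401)
tray ((0.02842149522999904, 0.0528280401892971), 0.9910508768426047)
tray t1 ((0.008231218317419575, 0.010570690250037984), 0.9898161602020263)
{'fx': 297.319, 'fy': 297.319, 'cx': 253.071, 'cy': 189.539, 'hand_eye': [[-0.0, 0.956, 0.293, 0.075], [1.0, 0.0, 0.0, -0.001], [0.0, 0.293, -0.956, -0.175], [0.0, 0.0, 0.0, 1.0]]}
```

View pics/ws.png

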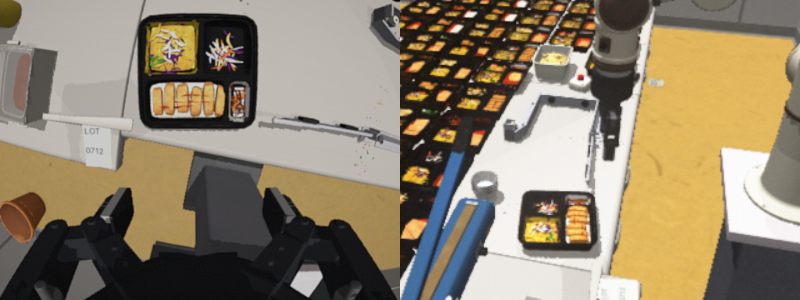

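The wrist view shows the tray at panel (197,70), well ahead of the fingers. In the side view the gripper looks nearer to the frame than its coordinates say. I'll check the camera poses against the arm's.

```bash
cat >> h.py <<'E'
def wray(u,v,s):
    c=camera_info('wrist'); x=u-c['cx'];y=v-c['cy']; r=np.hypot(x,y); th=r/c['fx']
    d=np.array([np.sin(th)*x/r,-np.sin(th)*y/r,-np.cos(th)]); H=np.array(c['hand_eye'])
    Rm=R.from_euler('xyz',s['ee_rot'],degrees=True).as_matrix()
    return np.array(s['ee_pos'])+Rm@H[:3,3], Rm@H[:3,:3]@d
def wz(u,v,s,z):
    o,d=wray(u,v,s); return o+d*(z-o[2])/d[2]
E
python3 - <<'E'
from h import *
s=sense(); print(s['ee_pos'],s['ee_rot'],np.round(s['joint_positions'],1))
p=s['ee_pos']; q=proj('side',p); print('side px of TCP',q,'panel',400+(q[0]-130)*1.25,(q[1]-100)*1.25); print('top',proj('top',p))
k=1.28
for n,(u,v) in dict(tl=(139,14),tr=(254,13),br=(256,129),bl=(140,127)).items(): print(n,np.round(wz(u*k,v*k,s,.031),4))
print('gate tip',wz(265*k,122*k,s,.034))
print('base in top view',proj('top',[0,0,0]),proj('side',[0,0,0]))
E
```

```text
[0.41661097 0.21345332 0.16438041] [-179.99835272   -0.20376344   11.66719168] [ 12.3  -5.6 110.6  -0.   74.8  90.6]
side px of TCP [293.88369457 231.45716371] panel 604.8546182069545 164.32145463361417
top [141.83253177 241.26263572]
tl [0.5654 0.3249 0.031 ]
tr [0.5976 0.1749 0.031 ]
br [0.4415 0.1369 0.031 ]
bl [0.4118 0.2946 0.031 ]
gate tip [0.45426237 0.12775309 0.034     ]
base in top view [222.24667698 385.65824995] [442.54534107 254.03624163]
```

Cameras and arm agree, so the tray simply hasn't moved. I'll repeat the push and look while down.

To row units: 0.163 m is 0.2173, 0.15 m is 0.2.

>>> send_rows(
  deltas=[
    [[0,0,0,-0.0333,0,0,1],[0,0,0,-0.0333,0,0.0667,1],[0,0,0,-0.0333,0,0.1333,1],[0,0,0,-0.0333,0,0.2,1],[0,0,0,-0.0333,0,0.2173,1],[0,0,0,-0.0333,0,0.2173,1],[0,0,0,-0.016,0,0.2173,1],[0,0,0,0,0,0.2173,1],[0,0,0,0.008,0,0.2173,1],[0,0,0,0.016,0,0.2173,1],[0,0,0,0.024,0,0.2173,1],[0,0,0,0.024,0,0.2173,1]],
  ],
)

```text
clock: 8.05
ee_pos: [0.4341, 0.2169, -0.0001]
ee_rot: [-180.0, -0.0, 11.7]
ft_force: [0.2, -0.4, -0.8]
opening: 1.002
grip_force: 0.0
```

```bash
python3 - <<'E'
from h import *
plan()
w=get_image('wrist')[:,:,::-1]; s=get_image('side')[:,:,::-1]
cv2.imwrite('pics/ws2.png',np.hstack([cv2.resize(w,(400,300)),cv2.resize(s[200:320,200:360],(400,300))]))
E
```

```text
t 8.05 [ 4.341e-01  2.169e-01 -1.000e-04] [-1.800e+02 -1.000e-02  1.165e+01] F [ 0.2 -0.4 -0.8] open 1.0015477028029491
```

View pics/ws2.png

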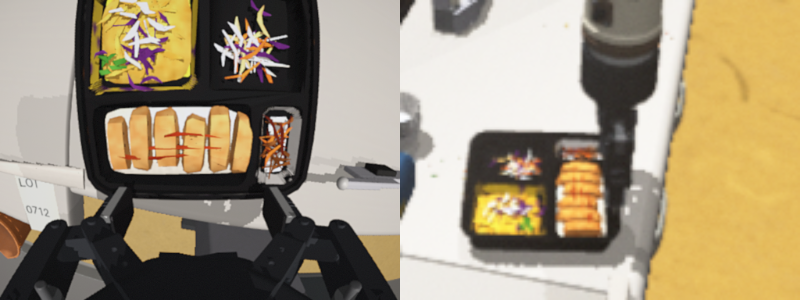

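The fingertips seem level with the tray's near edge, yet nothing is touching. That suggests the open tips stand higher than I assumed. I'll back off and feel for the worktop.

To row units: -0.042 m is -0.056, -0.02 m is -0.0267.

>>> send_rows(
  deltas=[
    [[0,0,0,-0.0267,0,-0.004,1],[0,0,0,-0.056,0,-0.004,1],[0,0,0,-0.056,0,0.004,1],[0,0,0,-0.056,0,0.0093,1],[0,0,0,-0.056,0,0.0133,1],[0,0,0,-0.056,0,0.0133,1]],
  ],
)

```text
clock: 8.9
ee_pos: [0.3928, 0.2084, -0.0104]
ee_rot: [-180.0, 0.0, 11.6]
ft_force: [0.3, 0.1, 0.3]
opening: 0.997
grip_force: 0.0
```

To row units: 0.003 m is 0.004, 0.002 m is 0.0027.

>>> send_rows(
  deltas=[
    [[0,0,0,0,0,0.0027,1],[0,0,0,0,0,0.004,1],[0,0,0,0,0,0.004,1]],
  ],
)

```text
clock: 9.28
ee_pos: [0.3925, 0.2084, -0.0131]
ee_rot: [-180.0, 0.0, 11.7]
ft_force: [-0.3, 1.2, 0.1]
opening: 1.001
grip_force: 0.0
```

```bash
python3 - <<'E'
from h import *
plan()
s=get_image('side')[:,:,::-1];w=get_image('wrist')[:,:,::-1]; 
st=sense();q=proj('side',st['ee_pos']);print('panel TCP',(q-[255,245])*[400/80,300/60]);
tr=proj('side',[.387,.207,.013]);print((tr-[255,245])*5)
print('wrist TCP px')
cv2.imwrite('pics/ws3.png',np.hstack([cv2.resize(w[190:310,100:260],(400,300)),cv2.resize(s[245:305,255:335],(400,300),interpolation=cv2.INTER_CUBIC)]))
E
```

```text
t 9.28 [ 0.3925  0.2084 -0.0131] [-180.      0.     11.65] F [-0.3  1.2  0.1] open 1.0013154487884754
panel TCP [218.71009075 199.0078458 ]
[233.11910155 162.81917255]
wrist TCP px
```

View pics/ws3.png

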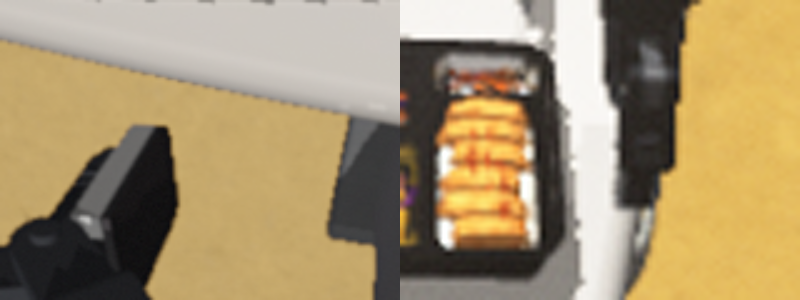

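The pad's inner edge at px (167,240) implies the open tips sit well behind the TCP, by up to about 48 mm. That would explain passing over the tray. I'll move next to the tray and descend until contact.

To row units: 0.016 m is 0.0213, 0.004 m is 0.0053.

>>> send_rows(
  deltas=[
    [[0,0,0,0.0107,0,0,1],[0,0,0,0.0213,0,0,1],[0,0,0,0.0213,0,0.0053,1],[0,0,0,0.0213,0,0.0107,1],[0,0,0,0.0213,0,0.0107,1]],
  ],
)

```text
clock: 10.0
ee_pos: [0.4074, 0.2115, -0.0218]
ee_rot: [-180.0, 0.1, 11.7]
ft_force: [0.5, 0.4, -0.2]
opening: 0.998
grip_force: 0.0
```

To row units: 0.004 m is 0.0053, 0.002 m is 0.0027.

>>> send_rows(
  deltas=[
    [[0,0,0,0,0,0.0027,1],[0,0,0,0,0,0.0053,1],[0,0,0,0,0,0.0053,1]],
  ],
)

```text
clock: 10.38
ee_pos: [0.408, 0.2116, -0.0253]
ee_rot: [-180.0, 0.0, 11.7]
ft_force: [-0.2, -0.0, -1.0]
opening: 1.002
grip_force: 0.0
```

To row units: 0.004 m is 0.0053, 0.002 m is 0.0027.

>>> send_rows(
  deltas=[
    [[0,0,0,0,0,0.0027,1],[0,0,0,0,0,0.0053,1],[0,0,0,0,0,0.0053,1]],
  ],
)

```text
clock: 10.75
ee_pos: [0.4081, 0.2116, -0.0293]
ee_rot: [180.0, 0.0, 11.7]
ft_force: [0.7, 0.2, -0.4]
opening: 0.999
grip_force: 0.0
```

```bash
python3 - <<'E'
from h import *
s=dict(ee_pos=[.3925,.2084,-.0131],ee_rot=[180,0,11.65])
Rm=R.from_euler('xyz',s['ee_rot'],degrees=True)
for w in((156,240),(167,240)):
  o1,d1=wray(*w,s)
  for sp in((299,286.4),(303,286.4)):
    o2,d2=ray('side',*sp); t=np.linalg.lstsq(np.stack([d1,-d2],1),o2-o1,rcond=None)[0]
    p,q=o1+d1*t[0],o2+d2*t[1]; m=(p+q)/2; print(w,sp,np.round(m,4),'gap',np.round(np.linalg.norm(p-q),4),'tool',np.round(Rm.inv().apply(m-s['ee_pos']),4))
E
```

```text
(156, 240) (299, 286.4) [0.3892 0.2591 0.0302] gap 0.0016 tool [ 0.007  -0.0503 -0.0433]
(156, 240) (303, 286.4) [0.3833 0.2582 0.0282] gap 0.0107 tool [ 0.001  -0.0507 -0.0413]
(167, 240) (299, 286.4) [0.389  0.2543 0.0261] gap 0.0004 tool [ 0.0058 -0.0457 -0.0392]
(167, 240) (303, 286.4) [0.383  0.2534 0.0239] gap 0.0095 tool [-0.0003 -0.046  -0.037 ]
```

Triangulation puts the open tips about 40 mm behind the TCP, so at z=-0.029 they are roughly 11 mm above the worktop. Pushing at this height now.

To row units: -0.1 m is -0.1333, -0.04 m is -0.0533.

>>> send_rows(
  deltas=[
    [[0,0,0,0.0067,0,-0.004,1],[0,0,0,0.0133,0,-0.004,1],[0,0,0,0.02,0,-0.004,1],[0,0,0,0.0267,0,-0.004,1],[0,0,0,0.0333,0,-0.004,1],[0,0,0,0.04,0,-0.004,1],[0,0,0,0.0467,0,-0.004,1],[0,0,0,0.0493,0,-0.004,1],[0,0,0,0.0493,0,-0.004,1],[0,0,0,0.02,0,-0.004,1],[0,0,0,0,0,-0.0667,1],[0,0,0,-0.0533,0,-0.1333,1]],
  ],
)

```text
clock: 12.25
ee_pos: [0.371, 0.2037, 0.0715]
ee_rot: [180.0, -0.1, 11.6]
ft_force: [0.7, 0.1, 1.0]
opening: 1.001
grip_force: 0.0
```

```bash
python3 - <<'E'
from h import *
plan()
im,r=tray('t3')
s=sense(); w=get_image('wrist')[:,:,::-1].copy()
m=(w.max(2)<60).astype(np.uint8); m[200:]=0
c=max(cv2.findContours(m,cv2.RETR_EXTERNAL,cv2.CHAIN_APPROX_NONE)[0],key=cv2.contourArea)
P=np.array([wz(*p,s,.031)[:2] for p in c[:,0].astype(float)],np.float32); print('wrist',cv2.minAreaRect(P))
cv2.imwrite('pics/w3.png',w)
E
```

```text
t 12.25 [0.371  0.2037 0.0715] [ 1.800e+02 -1.500e-01  1.163e+01] F [0.7 0.1 1. ] open 1.0007112957579918
tray ((0.5320254564285278, 0.2375214695930481), (0.15779268741607666, 0.16071633994579315), 12.242570877075195)
wrist ((0.49167314171791077, 0.2310069501399994), (0.07509921491146088, 0.16244161128997803), 11.62389850616455)
```

```bash
python3 - <<'E'
from h import *
plan((.44,.31,.1,102.2),(.507,.353,.1,102.2),(.507,.353,-.022,102.2))
E
```

```text
t 12.35 [0.3729 0.2048 0.0761] [-179.98   -0.79   11.7 ] F [ 0.5  1.1 -0.5] open 1.00019113790064
[0.6, -0.6, -90.5] [0.0874, -0.0894, -0.0226]
[0.6, -0.6, -90.5] [0.1617, -0.1179, -0.0216]
[0.6, -0.6, -90.5] [0.16, -0.1179, 0.1004]
```

To row units: 0.161 m is 0.2147, 0.07 m is 0.0933, -90.5 degrees is -0.5028.

>>> send_rows(
  deltas=[
    [[0,0,-0.0556,0.0133,-0.0133,-0.04,1],[0,0,-0.1111,0.04,-0.0293,-0.04,1],[0,0,-0.1667,0.0667,-0.0467,-0.04,1],[0,0,-0.2222,0.0907,-0.0667,-0.04,1],[0,0,-0.2778,0.1133,-0.084,-0.04,1],[0,0,-0.3333,0.1387,-0.1027,-0.04,1],[0,0,-0.3889,0.1627,-0.12,-0.04,1],[0,0,-0.4444,0.188,-0.1387,-0.04,1],[0,0,-0.5028,0.2147,-0.1573,-0.04,1],[0,0,-0.5028,0.2147,-0.1573,0.0267,1],[0,0,-0.5028,0.2147,-0.1573,0.0933,1],[0,0,-0.5028,0.2147,-0.1573,0.0933,1]],
  ],
)

```text
clock: 13.85
ee_pos: [0.4997, 0.3499, -0.0056]
ee_rot: [-179.4, 0.1, 102.2]
ft_force: [0.1, -0.5, 0.3]
opening: 0.999
grip_force: 0.0
```

```bash
python3 - <<'E'
from h import *
plan((.507,.353,-.022,102.2))
E
```

```text
t 13.85 [ 0.4997  0.3499 -0.0056] [-1.7942e+02  1.2000e-01  1.0215e+02] F [ 0.1 -0.5  0.3] open 0.9990849614737208
[-0.6, 0.1, -0.0] [0.0015, 0.008, 0.0163]
```

To row units: -0.108 m is -0.144, 0.008 m is 0.0107.

>>> send_rows(
  deltas=[
    [[0,0,0,0,0.0107,0.0213,1],[0,0,0,-0.016,0.0107,0.0213,1],[0,0,0,-0.0293,0.0107,0.0213,1],[0,0,0,-0.04,0.0107,0.0213,1],[0,0,0,-0.0533,0.0107,0.0213,1],[0,0,0,-0.0693,0.0107,0.0213,1],[0,0,0,-0.0853,0.0107,0.0213,1],[0,0,0,-0.1013,0.0107,0.0213,1],[0,0,0,-0.1173,0.0107,0.0213,1],[0,0,0,-0.1333,0.0107,0.0213,1],[0,0,0,-0.144,0.0107,0.0213,1],[0,0,0,-0.144,0.0107,0.0213,1]],
  ],
)

```text
clock: 15.35
ee_pos: [0.5356, 0.2474, -0.015]
ee_rot: [179.9, 0.0, 102.1]
ft_force: [-0.6, 1.3, 4.2]
opening: 0.998
grip_force: 2.2
```

```bash
python3 - <<'E'
from h import *
plan()
im,r=tray('t4')
cv2.imwrite('pics/t4c.png',cv2.resize(im[130:250,115:345],(800,417),interpolation=cv2.INTER_CUBIC))
E
```

```text
t 15.35 [ 0.5356  0.2474 -0.015 ] [179.87   0.   102.12] F [-0.6  1.3  4.2] open 0.9979400800384616
tray ((0.5507023334503174, 0.1770111322402954), (0.1721924990415573, 0.20299884676933289), 8.565655708312988)
```

View pics/t4c.png

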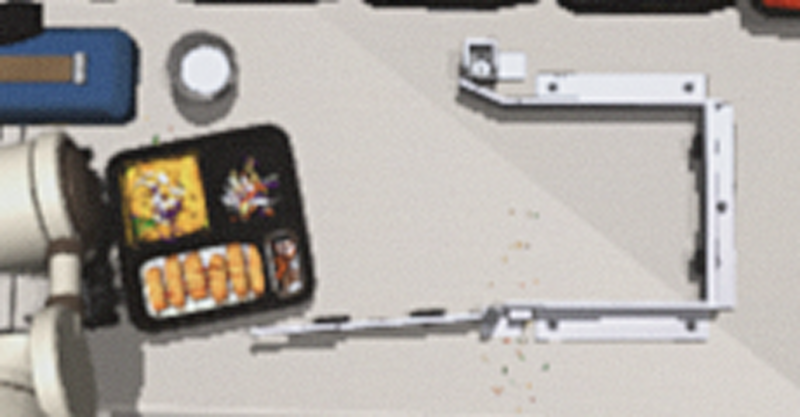

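The tray has moved to crop (208,228) with its tilt kept, and the gate tip is at (252,332), clear of it. An upward force of 4 N shows, so I'll check where the fingers touch before going on.

```bash
cat >> h.py <<'E'
def lead(im,x0,x1=215,y0=155,y1=240):
    "tray centre and yaw from the part of its outline right of column x0"
    g=im[y0:y1,x0:x1]; m=(g.max(2)<75).astype(np.uint8)
    c=max(cv2.findContours(m,cv2.RETR_EXTERNAL,cv2.CHAIN_APPROX_NONE)[0],key=cv2.contourArea)+np.array([x0,y0])
    P=np.array([onz('top',*p,0.031)[:2] for p in c[:,0].astype(float) if p[0]>x0+1],np.float32)
    b=cv2.boxPoints(cv2.minAreaRect(P)); b=b[np.argsort(b[:,1])]
    a,e=sorted(b[:2],key=lambda q:q[0]); v=e-a; n=np.linalg.norm(v); v/=n
    C=(a+e)/2+.0805*np.array([-v[1],v[0]]); print('lead width',n,'centre',C,'yaw',np.arctan2(v[1],v[0])); return C,v
E
python3 - <<'E'
from h import *
C,v=lead(cv2.imread('pics/t4.png'),160)
s=sense(); d=np.array(s['ee_pos'][:2])-C; print('TCP rel tray x,y',d@v, d@np.array([-v[1],v[0]]),'F',s['ft_force'],s['moment'])
w=get_image('wrist')[:,:,::-1]; cv2.imwrite('pics/w4.png',w[150:384,56:456])
E
```

```text
lead width 0.15869904 centre [0.5495622  0.15788147] yaw 0.20386562
TCP rel tray x,y 0.004505450380533764 0.09053430990830642 F [0.30338952 0.62298556 5.51972661] [ 0.04265426  0.12439298 -0.0308199 ]
```

View pics/w4.png

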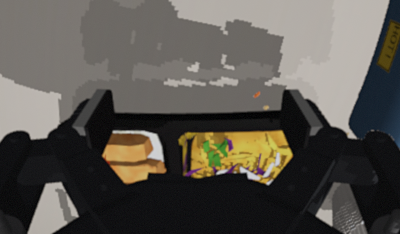

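The TCP sits 90 mm behind the tray centre and feels 5 N upward, so the tips (about 46 mm behind the TCP) are riding the rim edge. I'll lift, back off, lower and push on.

To row units: 0.022 m is 0.0293, 0.013 m is 0.0173.

>>> send_rows(
  deltas=[
    [[0,0,0,0,0,-0.0107,1],[0,0,0,0.0133,0,-0.0107,1],[0,0,0,0.0293,0,-0.0107,1],[0,0,0,0.0293,0,0.0067,1],[0,0,0,0.0293,0,0.0173,1],[0,0,0,0.0293,0,0.0173,1],[0,0,0,0.0293,0,0.0173,1]],
  ],
)

```text
clock: 16.32
ee_pos: [0.5299, 0.2692, -0.0294]
ee_rot: [-180.0, 0.0, 102.1]
ft_force: [-0.2, 0.3, 1.1]
opening: 1.001
grip_force: 0.0
```

```bash
python3 - <<'E'
from h import *
plan()
im=get_image('top')[:,:,::-1]; C,v=lead(im,160)
n=np.array([-v[1],v[0]]); d=np.array(sense()['ee_pos'][:2])-C; print('rel',d@v,d@n)
y=np.arctan2(v[1],v[0]); D=.0925
def tcp(c,psi): return (c[0]-D*np.sin(psi),c[1]+D*np.cos(psi),-.027,90+np.degrees(psi))
# centre path
pts=[(C,y),((C[0]+(C[1]-.10)*np.tan(y),.10),y)]
print(pts)
x1=pts[1][0][0]
for yy,ps in((.08,.19),(.06,.16),(.04,.12),(.02,.08),(.005,.045),(-.01,.027)): 
    x=x1+(.5775-x1)*(1-((yy+.01)/.11)**1.6); pts.append(((x,yy),ps))
plan(*[tcp(*p) for p in pts])
E
```

```text
t 16.32 [ 0.5299  0.2692 -0.0294] [-179.99    0.    102.14] F [-0.2  0.3  1.1] open 1.0006270130459458
lead width 0.1587449 centre [0.5494016  0.15784827] yaw 0.20386557
rel 0.0036569067504939046 0.11309916857328471
[(array([0.5494016 , 0.15784827], dtype=float32), np.float32(0.20386557)), ((np.float32(0.561361), 0.1), np.float32(0.20386557))]
t 16.38 [ 0.5301  0.2693 -0.0291] [179.98  -0.   102.14] F [ 0.2 -0.1  0.2] open 1.0018867745118902
[0.0, -0.0, 0.5] [-0.0206, -0.0038, -0.0021]
[0.0, -0.0, 0.5] [-0.0796, -0.0043, -0.0021]
[0.0, -0.0, 1.3] [-0.1001, -0.0029, -0.0021]
[0.0, -0.0, 3.0] [-0.1206, -0.0005, -0.0021]
[0.0, -0.0, 5.3] [-0.1411, 0.0021, -0.0021]
[0.0, -0.0, 7.6] [-0.1616, 0.0041, -0.0021]
[0.0, -0.0, 9.6] [-0.1771, 0.0055, -0.0021]
[0.0, -0.0, 10.6] [-0.1921, 0.0046, -0.0021]
```

To row units: -0.077 m is -0.1027, -0.073 m is -0.0973.

>>> send_rows(
  deltas=[
    [[0,0,0,-0.0133,0,0,1],[0,0,0,-0.0227,0,0,1],[0,0,0,-0.0307,0,0,1],[0,0,0,-0.04,0,0,1],[0,0,0,-0.0507,0,0,1],[0,0,0,-0.0627,0,0,1],[0,0,0,-0.076,0,0,1],[0,0,0,-0.088,0,0,1],[0,0,0,-0.0973,0,0,1],[0,0,0,-0.1027,0,0,1],[0,0,0,-0.1027,0,0,1]],
  ],
)

```text
clock: 17.75
ee_pos: [0.546, 0.1935, -0.0294]
ee_rot: [-180.0, 0.0, 102.2]
ft_force: [0.3, 0.2, 0.9]
opening: 1.005
grip_force: 0.0
```

```bash
cat >> h.py <<'E'
def step(x0,path,D=None,z=-.028):
    "path: (y_centre, x_centre, yaw) waypoints; keeps the TCP-to-tray offset measured now"
    im=get_image('top')[:,:,::-1]; cv2.imwrite('pics/last.png',im); C,v=lead(im,x0,260)
    n=np.array([-v[1],v[0]]); d=np.array(sense()['ee_pos'][:2])-C; print('rel',d@v,d@n); a,b=d@v,(D or d@n)
    w=[(x+a*np.cos(p)-b*np.sin(p),y+a*np.sin(p)+b*np.cos(p),z,90+np.degrees(p)) for y,x,p in path]
    plan(*w)
E
python3 - <<'E'
from h import *
step(180,[(.08,.567,.18),(.06,.571,.145),(.04,.5735,.11),(.02,.5755,.075),(.005,.577,.045),(-.01,.5775,.027)])
E
```

```text
lead width 0.15837356 centre [0.56155646 0.10239135] yaw 0.20815997
rel 0.0034645321979395773 0.09249317056380492
t 17.8 [ 0.5458  0.1936 -0.0296] [-1.7997e+02  5.0000e-02  1.0217e+02] F [ 1.  -0.2 -0.1] open 1.0040519314643683
[-0.0, 0.0, 1.9] [-0.0232, 0.0032, -0.0015]
[-0.0, 0.0, 3.9] [-0.0439, 0.0061, -0.0015]
[-0.0, 0.0, 5.9] [-0.0643, 0.0076, -0.0015]
[-0.0, 0.1, 7.9] [-0.0848, 0.0085, -0.0015]
[-0.0, 0.1, 9.6] [-0.1003, 0.0095, -0.0015]
[-0.0, 0.1, 10.6] [-0.1154, 0.0085, -0.0015]
```

To row units: -0.085 m is -0.1133, 0.0085 m is 0.0113, 7.9 degrees is 0.0439.

>>> send_rows(
  deltas=[
    [[0,0,0.0028,-0.0107,0.0013,0,1],[0,0,0.0067,-0.0213,0.0027,0,1],[0,0,0.0106,-0.032,0.0043,0,1],[0,0,0.0156,-0.044,0.0063,0,1],[0,0,0.0211,-0.0573,0.008,0,1],[0,0,0.0267,-0.0707,0.0093,0,1],[0,0,0.0322,-0.084,0.0101,0,1],[0,0,0.0378,-0.0973,0.0107,0,1],[0,0,0.0422,-0.108,0.0113,0,1],[0,0,0.0439,-0.1133,0.0113,0,1],[0,0,0.0439,-0.1133,0.0113,0,1]],
  ],
)

```text
clock: 19.18
ee_pos: [0.5724, 0.1125, -0.0291]
ee_rot: [180.0, 0.0, 94.2]
ft_force: [-0.6, 0.7, -0.5]
opening: 0.997
grip_force: 0.0
```

```bash
python3 - <<'E'
from h import *
step(205,[(.01,.577,.05),(0,.5775,.035),(-.01,.5778,.028),(-.03,.578,.027),(-.06,.579,.027)])
E
```

```text
lead width 0.1605868 centre [0.57562995 0.01926934] yaw 0.038581
rel 0.00036147534189813956 0.09346299560337598
t 19.23 [ 0.5724  0.1127 -0.0291] [1.7998e+02 2.0000e-02 9.4260e+01] F [ 0.1 -0.2 -0.4] open 1.0009390512803373
[0.0, 0.0, 1.4] [-0.0093, -0.0004, -0.0011]
[0.0, 0.0, 2.3] [-0.0194, 0.0008, -0.0011]
[0.0, 0.0, 2.7] [-0.0294, 0.001, -0.0011]
[0.0, 0.0, 2.7] [-0.0494, -0.0002, -0.0011]
[0.0, 0.0, 2.7] [-0.0794, -0.0014, -0.0011]
```

```bash
cat >> h.py <<'E'
def edges(im,x0,xlim,r0=165,r1=212):
    m=im.max(2)<75; L=[];F=[]
    for r in range(r0+8,r1-2):
        k=np.nonzero(m[r,x0:xlim])[0]; 
        if len(k): L.append(onz('top',x0+k.max()+.5,r,.031)[:2])
    L=np.array(L); med=np.median(L[:,1]); xe=int(proj('top',[.58,med,.031])[0])
    for c in range(x0,xe-6):
        k=np.nonzero(m[155:200,c])[0]
        if len(k): F.append(onz('top',c,155+k.min()-.5,.031)[:2])
    F=np.array(F); l=np.polyfit(L[:,0],L[:,1],1); f=np.polyfit(F[:,1],F[:,0],1)
    print('lead y at x=.58',np.polyval(l,.58),'yaw',l[0],'rms',np.std(L[:,1]-np.polyval(l,L[:,0])))
    print('far edge x at y of lead+.05',np.polyval(f,med+.05),'yaw',-f[0],'rms',np.std(F[:,0]-np.polyval(f,F[:,1])),'y',F[:,1].min(),F[:,1].max())
E
python3 - <<'E'
from h import *
im=cv2.imread('pics/last.png'); edges(im,200,250)
E
```

```text
lead y at x=.58 -0.06054475130834249 yaw 0.06922435374081866 rms 0.0009849550858856187
far edge x at y of lead+.05 0.6575723013944346 yaw 0.08646127134959741 rms 0.0008182999693051498 y -0.03506584275609281 0.0871339776464662
```

```bash
cat >> h.py <<'E'
def go(path,a,b,z=-.029):
    plan(*[(x+a*np.cos(p)-b*np.sin(p),y+a*np.sin(p)+b*np.cos(p),z,90+np.degrees(p)) for y,x,p in path])
E
python3 - <<'E'
from h import *
go([(.01,.576,.055),(0,.577,.038),(-.01,.5775,.027),(-.03,.578,.027),(-.04,.5783,.027)],.0045,.0917)
E
```

```text
t 19.23 [ 0.5724  0.1127 -0.0291] [1.7998e+02 2.0000e-02 9.4260e+01] F [ 0.1 -0.2 -0.4] open 1.0009390512803373
[0.0, 0.0, 1.1] [-0.0111, 0.0023, -0.0001]
[0.0, 0.0, 2.1] [-0.0212, 0.0041, -0.0001]
[0.0, 0.0, 2.7] [-0.0313, 0.0048, -0.0001]
[0.0, 0.0, 2.7] [-0.0513, 0.0038, -0.0001]
[0.0, 0.0, 2.7] [-0.0613, 0.0034, -0.0001]
```

To row units: -0.042 m is -0.056, -0.038 m is -0.0507, 2.7 degrees is 0.015.

>>> send_rows(
  deltas=[
    [[0,0,0.0028,-0.0067,0.0013,0,1],[0,0,0.0061,-0.0147,0.0029,0,1],[0,0,0.0089,-0.0213,0.004,0,1],[0,0,0.0117,-0.028,0.0053,0,1],[0,0,0.0139,-0.036,0.006,0,1],[0,0,0.015,-0.044,0.0064,0,1],[0,0,0.015,-0.0507,0.006,0,1],[0,0,0.015,-0.056,0.0057,0,1],[0,0,0.015,-0.056,0.0057,0,1]],
  ],
)

```text
clock: 20.35
ee_pos: [0.5796, 0.0707, -0.0293]
ee_rot: [-180.0, 0.0, 91.5]
ft_force: [-0.0, 0.1, -0.4]
opening: 0.998
grip_force: 0.0
```

```bash
python3 - <<'E'
from h import *
plan(); im=get_image('top')[:,:,::-1]; cv2.imwrite('pics/t5.png',im); edges(im,215,275,r1=210)
g=im.max(2)
for c in(240,245,248): print(c,'far',g[155:166,c],'near',g[208:222,c])
print('px lead',proj('top',[.58,-.105,.031]))
E
```

```text
t 20.35 [ 0.5796  0.0707 -0.0293] [-1.800e+02  4.000e-02  9.155e+01] F [-0.   0.1 -0.4] open 0.9984467684431997
lead y at x=.58 -0.10142431785079456 yaw 0.02589416093259153 rms 7.969716649419613e-18
far edge x at y of lead+.05 0.6679516515903526 yaw 0.28070271119472734 rms 0.011335420215147442 y -0.07673674401666179 0.04027425102004027
240 far [204 202 199 204 210 166  58  26  35  32  34] near [154 129  55  27  35  40  88 126 123 117 114  78  67 182]
245 far [185 192 186 181 190 165  63  34  31  39  33] near [136 113  40  33  43  47  90 122 114 117 171 209 222 224]
248 far [ 72  66  96 106 112  96  53  35  33  34  34] near [ 49  39  34  35  44  43  89 121 118 118 172 212 226 214]
px lead [263.70265546 187.55095965]
```

```bash
python3 - <<'E'
from h import *
for c in(230,235,240,245,250): 
    im=cv2.imread('pics/t5.png').max(2).astype(float)
    col=im[:,c]; 
    r=160+ (0 if 0 else 0)
    up=[k for k in range(155,165) if col[k]>=85>col[k+1]]; dn=[k for k in range(205,220) if col[k]<85<=col[k+1]]
    f=lambda k:k+(85-col[k])/(col[k+1]-col[k])
    if up and dn:
        a,b=onz('top',c,f(up[-1]),.031),onz('top',c,f(dn[-1]),.031); ax=.582-(a[1]+.176)*.027
        print(c,a[:2].round(4),b[:2].round(4),'centre x',((a+b)/2)[0].round(4),'axis',round(ax,4))
E
```

```text
230 [ 0.6575 -0.0022] [ 0.4989 -0.0075] centre x 0.5782 axis 0.5773
235 [ 0.6577 -0.0172] [ 0.4995 -0.0223] centre x 0.5786 axis 0.5777
240 [ 0.6585 -0.0321] [ 0.4997 -0.037 ] centre x 0.5791 axis 0.5781
245 [ 0.6588 -0.047 ] [ 0.5003 -0.0518] centre x 0.5795 axis 0.5785
250 [ 0.6614 -0.0619] [ 0.5005 -0.0665] centre x 0.581 axis 0.5789
```

To row units: -0.136 m is -0.1813, -0.126 m is -0.168.

>>> send_rows(
  deltas=[
    [[0,0,0,-0.0107,0,-0.0013,1],[0,0,0,-0.024,0,-0.0027,1],[0,0,0,-0.04,0,-0.004,1],[0,0,0,-0.056,0,-0.0053,1],[0,0,0,-0.072,0,-0.0053,1],[0,0,0,-0.088,0,-0.0053,1],[0,0,0,-0.104,0,-0.0053,1],[0,0,0,-0.12,0,-0.0053,1],[0,0,0,-0.136,0,-0.0053,1],[0,0,0,-0.152,0,-0.0053,1],[0,0,0,-0.168,0,-0.0053,1],[0,0,0,-0.1813,0,-0.0053,1]],
  ],
)

```text
clock: 21.9
ee_pos: [0.5834, -0.0654, -0.0252]
ee_rot: [180.0, -0.0, 91.5]
ft_force: [0.3, 2.7, 1.6]
opening: 1.0
grip_force: 1.5
```

To row units: -0.014 m is -0.0187, -0.012 m is -0.016.

>>> send_rows(
  deltas=[
    [[0,0,0,-0.0053,0,0,1],[0,0,0,-0.0107,0,0,1],[0,0,0,-0.016,0,0,1],[0,0,0,-0.0187,0,0,1],[0,0,0,-0.0187,0,0,1]],
  ],
)

```text
clock: 22.52
ee_pos: [0.5837, -0.0789, -0.0253]
ee_rot: [180.0, 0.0, 91.6]
ft_force: [-1.6, 2.4, 1.3]
opening: 0.997
grip_force: 0.7
```

To row units: -0.004 m is -0.0053, -0.002 m is -0.0027.

>>> send_rows(
  deltas=[
    [[0,0,0,-0.0027,0,0,1],[0,0,0,-0.0053,0,0,1],[0,0,0,-0.0053,0,0,1]],
  ],
)

```text
clock: 22.9
ee_pos: [0.5838, -0.0823, -0.0253]
ee_rot: [180.0, -0.0, 91.5]
ft_force: [-0.2, 4.8, 1.9]
opening: 1.0
grip_force: 2.3
```

To row units: -0.003 m is -0.004, -0.0015 m is -0.002.

>>> send_rows(
  deltas=[
    [[0,0,0,-0.002,0,0,1],[0,0,0,-0.004,0,0,1],[0,0,0,-0.004,0,0,1]],
  ],
)

```text
clock: 23.28
ee_pos: [0.5839, -0.0827, -0.0253]
ee_rot: [180.0, -0.3, 91.5]
ft_force: [1.3, 13.6, 4.7]
opening: 1.003
grip_force: 6.8
```

Stalled at y=-0.0827 with 13.6 N, so the tray is on the buffers. One firmer nudge, then I'll retreat and close the fingers.

To row units: -0.142 m is -0.1893, 0.11 m is 0.1467.

>>> send_rows(
  deltas=[
    [[0,0,0,-0.0027,0,0,1],[0,0,0,-0.0027,0,0,1],[0,0,0,0.0027,0,0,1],[0,0,0,0.02,0,0,1],[0,0,0,0.04,0,-0.04,1],[0,0,0,0.0533,0,-0.1133,0.5],[0,0,0,0.0733,-0.0533,-0.1133,0],[0,0,0,0.1067,-0.12,-0.1133,0],[0,0,0,0.1467,-0.1893,-0.1133,0],[0,0,0,0.1467,-0.1893,-0.1133,0]],
  ],
)

```text
clock: 24.52
ee_pos: [0.4329, 0.0226, 0.0571]
ee_rot: [-179.6, -0.1, 91.7]
ft_force: [-0.9, -0.6, 0.1]
opening: -0.0
grip_force: 0.0
```

```bash
python3 - <<'E'
from h import *
im=get_image('top')[:,:,::-1]; cv2.imwrite('pics/t6.png',im)
g=im.max(2).astype(float)
# lead edge/ rear edge of tray along rows through the dark rim, gate unchanged?
for r in(170,178,186,194,202): print(r,'rear',g[r,255:268].astype(int),'front',g[r,305:322].astype(int))
print('home rear/lead px',proj('top',[.58,-.094,.031]),proj('top',[.58,-.257,.031]))
G=lambda x:cv2.cvtColor(x,cv2.COLOR_BGR2GRAY).astype(np.float32)
print('gate change',np.abs(G(im)-G(cv2.imread('pics/top0.png')))[212:232,184:215].mean())
P=np.array([.483,-.086]); L=[]
for th,off in((1.668,.032),(1.668,.017),(1.5,.015),(1.3,.013),(1.1,.012),(.9,.012),(.7,.012),(.5,.012),(.3,.012),(.15,.012),(.027,.012)):
    t=P+.115*np.array([np.cos(th),np.sin(th)])+off*np.array([-np.sin(th),np.cos(th)]); L.append((*t,-.013,91.5))
plan(*L)
E
```

```text
170 rear [201 196 186 177 129  64  31  38  33  74 173 228 217] front [ 36  33  37  38  40  32  36  40  39  40  43  40  96 204 240 212 202]
178 rear [210 205 193 164  89  69  32  36  58  95 162 220 224] front [ 76  66  50  41  37  40  33  32  37  45  72  73  74 182 242 236 232]
186 rear [210 204 194 166  91  65  37  43  95 115  81 108 135] front [ 52  35  38  33  39  36  33  32  35  49  71  71  67 173 242 217 212]
194 rear [210 203 191 166  95  59  37  44  36  31  65 137 187] front [ 42  41  46  55  50  71  65  35  34  52  78  73  62 173 240 220 215]
202 rear [206 211 206 166  93  66  37  38  33  57 141 183 191] front [142 138 111 119 118  92  95  45  35  36  42  42  54 171 243 205 184]
home rear/lead px [260.00283058 187.44585179] [314.81158696 189.00290689]
gate change 46.18226
t 24.57 [0.4367 0.0212 0.0588] [-1.7991e+02  3.0000e-02  9.1630e+01] F [ 1.2 -0.6  0. ] open -0.0018024190580939498
[-0.1, 0.0, 0.1] [0.0041, 0.0035, 0.0718]
[-0.1, 0.0, 0.1] [0.0051, 0.0185, 0.0718]
[-0.1, 0.0, 0.1] [0.0075, 0.0398, 0.0718]
[-0.1, 0.0, 0.1] [0.0053, 0.0648, 0.0717]
[-0.1, 0.0, 0.1] [-0.0017, 0.0879, 0.0717]
[-0.1, 0.0, 0.1] [-0.0127, 0.1082, 0.0717]
[-0.1, 0.0, 0.1] [-0.0275, 0.1259, 0.0716]
[-0.1, 0.0, 0.1] [-0.0455, 0.1403, 0.0716]
[-0.1, 0.0, 0.1] [-0.066, 0.1509, 0.0716]
[-0.1, 0.0, 0.1] [-0.0826, 0.156, 0.0716]
[-0.1, 0.0, 0.1] [-0.0966, 0.1584, 0.0716]
```

To row units: 0.108 m is 0.144, 0.072 m is 0.096.

>>> send_rows(
  deltas=[
    [[0,0,0,0.004,0,0.0533,0],[0,0,0,0.0053,0.0027,0.096,0],[0,0,0,0.0053,0.0053,0.096,0],[0,0,0,0.0067,0.024,0.096,0],[0,0,0,0.008,0.04,0.096,0],[0,0,0,0.01,0.0533,0.096,0],[0,0,0,0.0087,0.0707,0.096,0],[0,0,0,0.0067,0.0867,0.096,0],[0,0,0,0.0027,0.1027,0.096,0],[0,0,0,-0.0027,0.1173,0.096,0],[0,0,0,-0.0093,0.1307,0.096,0],[0,0,0,-0.0173,0.144,0.096,0]],
  ],
)

```text
clock: 26.08
ee_pos: [0.5478, 0.01, -0.0124]
ee_rot: [-180.0, -0.0, 91.6]
ft_force: [-1.1, -0.3, 0.1]
opening: 0.001
grip_force: 0.3
```

```bash
python3 - <<'E'
from h import *
im=get_image('top')[:,:,::-1]; cv2.imwrite('pics/t7.png',im)
a=cv2.imread('pics/top0.png'); G=lambda x:cv2.cvtColor(x,cv2.COLOR_BGR2GRAY).astype(np.float32)
d=np.abs(G(im)-G(a)); print('old tip area changed',d[221:231,186:200].mean(),'bg',d[196:206,186:200].mean())
P=np.array([.483,-.086]); L=[]
for th in(.7,.5,.3,.15,.027,):
    t=P+.115*np.array([np.cos(th),np.sin(th)])+.012*np.array([-np.sin(th),np.cos(th)]); L.append((*t,-.013,91.5))
plan(*L)
E
```

```text
old tip area changed 39.785713 bg 64.24286
t 26.12 [ 0.5494  0.0091 -0.0119] [1.7988e+02 4.0000e-02 9.1520e+01] F [-0.  -0.4  0.2] open -0.0014870022876106042
[0.1, 0.0, 0.0] [-0.0122, 0.0135, 0.0011]
[0.1, 0.0, 0.0] [-0.0302, 0.0279, 0.0012]
[0.1, 0.0, 0.0] [-0.0507, 0.0386, 0.0012]
[0.1, 0.0, 0.0] [-0.0673, 0.0437, 0.0012]
[0.1, 0.0, 0.0] [-0.0813, 0.0461, 0.0013]
```

```bash
python3 - <<'E'
from h import *
s=get_image('side')[:,:,::-1]; a=cv2.imread('pics/side0.png')
G=lambda x:cv2.cvtColor(x,cv2.COLOR_BGR2GRAY).astype(int)
print(G(a)[236:250:2,272:290]); print(G(s)[236:250:2,272:290])
E
```

```text
[[245 245 244 245 245 242 170 113 216 202 135 143 158 159 233 246 245 245]
 [244 245 245 244 244 229 136 159 224 171 128 152 156 232 246 246 245 245]
 [245 245 245 245 245 227 133 216 241 186 147 158 159 233 245 245 245 245]
 [245 245 245 245 245 240 194 229 236 172 142 158 159 222 244 245 246 246]
 [245 245 245 245 245 240 205 179 169 142 149 155 160 157 233 245 245 246]
 [245 245 246 245 245 242 237 175 103 142 158 160 161 158 233 246 246 246]
 [246 246 245 245 246 246 240 228 174 150 162 157 158 158 233 246 246 246]]
[[129 127 142 151 154 153 152 152 156 153 154 153 152 154 152 155 155 152]
 [130 128 136 149 153 154 155 155 155 155 154 153 156 157 152 152 155 156]
 [127 131 143 156 153 155 152 153 154 155 155 153 155 156 153 155 155 153]
 [154 156 155 154 154 155 155 154 153 154 154 156 153 155 157 156 156 154]
 [171 155 156 155 157 155 154 154 153 154 156 155 154 151 157 158 158 159]
 [230 188 151 152 155 154 155 154 155 155 156 154 157 154 159 158 158 157]
 [133 131 132 131 141 150 148 150 155 157 155 156 156 156 156 157 156 157]]
```

To row units: -0.078 m is -0.104, -0.076 m is -0.1013.

>>> send_rows(
  deltas=[
    [[0,0,0,-0.008,0.0093,0.0013,0],[0,0,0,-0.016,0.018,0.0013,0],[0,0,0,-0.028,0.028,0.0013,0],[0,0,0,-0.04,0.0373,0.0013,0],[0,0,0,-0.0533,0.0453,0.0013,0],[0,0,0,-0.0667,0.0513,0.0013,0],[0,0,0,-0.0773,0.056,0.0013,0],[0,0,0,-0.088,0.0587,0.0013,0],[0,0,0,-0.096,0.06,0.0013,0],[0,0,0,-0.1013,0.0613,0.0013,0],[0,0,0,-0.104,0.0613,0.0013,0]],
  ],
)

```text
clock: 27.55
ee_pos: [0.5954, -0.0665, -0.0133]
ee_rot: [180.0, 0.0, 91.6]
ft_force: [0.6, 0.6, -0.4]
opening: -0.004
grip_force: 0.2
```

To row units: -0.004 m is -0.0053, -0.002 m is -0.0027.

>>> send_rows(
  deltas=[
    [[0,0,0,-0.0027,0,0,0],[0,0,0,-0.0053,0,0,0],[0,0,0,-0.0053,0,0,0]],
  ],
)

```text
clock: 27.92
ee_pos: [0.5955, -0.0671, -0.0133]
ee_rot: [180.0, -0.3, 91.5]
ft_force: [-0.4, 11.4, 2.8]
opening: 0.001
grip_force: 6.2
```

To row units: -0.004 m is -0.0053, -0.002 m is -0.0027.

>>> send_rows(
  deltas=[
    [[0,0,0,-0.0027,0,0,0],[0,0,0,-0.0053,0,0,0],[0,0,0,-0.0053,0,0,0]],
  ],
)

```text
clock: 28.3
ee_pos: [0.5954, -0.0672, -0.0133]
ee_rot: [-180.0, -0.6, 91.5]
ft_force: [0.8, 25.9, 6.8]
opening: -0.003
grip_force: 12.7
```

To row units: 0.25 m is 0.3333, -0.2 m is -0.2667.

>>> send_rows(
  deltas=[
    [[0,0,0,0.0067,0,0,0],[0,0,0,0.0333,0,0,0],[0,0,0,0.0533,0,-0.04,0],[0,0,0,0.0667,0,-0.1067,0],[0,0,0,0.0667,-0.0667,-0.1733,0],[0,0,0,0.0667,-0.1333,-0.2267,0],[0,0,0,0.0667,-0.2,-0.2667,0],[0,0,0,0.1333,-0.2667,-0.2667,0],[0,0,0,0.2,-0.2667,-0.2667,0],[0,0,0,0.2667,-0.2667,-0.2667,0],[0,0,0,0.3333,-0.2667,-0.2667,0],[0,0,0,0.3333,-0.2667,-0.2667,0]],
  ],
)

```text
clock: 29.8
ee_pos: [0.3881, 0.1729, 0.1868]
ee_rot: [180.0, -0.0, 91.9]
ft_force: [-0.4, -1.0, 0.1]
opening: 0.001
grip_force: 0.0
```

```bash
python3 - <<'E'
from h import *
plan()
im=get_image('top')[:,:,::-1]; cv2.imwrite('pics/t8.png',im)
g=cv2.cvtColor(im,cv2.COLOR_BGR2GRAY).astype(int)
for r in(160,168,174,180,186,192,198,204,210): print(r,g[r,248:266],'lead',g[r,308:321])
a=np.array([.483,-.086])
print('shut bar mid px', [proj('top',[.483+q*np.cos(.027),-.086+q*np.sin(.027),.034]).round(1) for q in(.05,.1,.15)])
# objects to be left alone
G=cv2.imread('pics/top0.png'); 
for n,(u,v) in dict(cups=(173,151),timer=(360,193),labels=(365,229)).items():
    A=cv2.cvtColor(G,cv2.COLOR_BGR2GRAY)[v-14:v+14,u-14:u+14].astype(np.float32);B=g[v-14:v+14,u-14:u+14].astype(np.float32); print(n,cv2.phaseCorrelate(A,B))
E
```

```text
t 29.8 [0.3881 0.1729 0.1868] [ 1.7997e+02 -1.0000e-02  9.1870e+01] F [-0.4 -1.   0.1] open 0.0008183728207240836
160 [143 113  96  88  86  89  95 168 235 197  72  60  62  66  66  67  59  69] lead [ 88  88  89  92  93  97  97  98  93 144 209 229 181]
168 [208 204 202 192 184 156  85 122 198 219 186 169 113  43  31  35  47 141] lead [ 35  36  36  36  32  38  47  69  60 105 198 232 228]
174 [204 207 208 199 192 160  88 109 196 199  62  52  54  47  38  35  67 132] lead [ 35  35  34  33  36  37  37  36  35  81 183 235 219]
180 [206 205 206 206 204 188 156 139 213 203  76  72  65  45  36  57  73  70] lead [ 33  33  31  34  39  34  46  70  73  65 175 231 213]
186 [206 206 205 205 200 193 157 135 208 223 169  88  68  39  39  81  95  67] lead [ 35  37  37  35  33  33  44  65  74  59 167 235 213]
192 [205 204 209 207 194 188 158 133 200 226 169  93  64  37  39  41  39  38] lead [ 69  67  59  41  34  32  47  78  71  66 162 233 216]
198 [209 205 206 198 188 186 155 132 204 194  63  56  64  38  37  37  55 138] lead [164 141 100  91  42  29  33  69  72  61 167 235 210]
204 [208 208 208 207 201 159  92 128 209 190  67 115 153  52  37  35  61 138] lead [ 72  65  90 100  47  33  40  40  41  51 164 236 183]
210 [204 207 207 207 205 190 159 140 202 206 154 134  92  67  43  37  39  40] lead [ 85  80  42  42  36  34  62  87  75  63 168 235 213]
shut bar mid px [array([256.4, 203.1]), array([256.4, 186.2]), array([256.4, 169.5])]
cups ((-0.004831229474412169, 0.011456990998537364), 1.0010764982965257)
timer ((-0.012260517698228668, -0.09244377236702661), 1.010320046742757)
labels ((0.021108224547896626, -0.06196355957056632), 0.9926719861560398)
```

```bash
python3 -c "
from cell import *
print(job_done())"
```

```text
the job is handed in; nothing more can be done
None
```

The tray is fully home on the buffers and the gate is shut flat against its end stop, with cups, timer and labels unmoved; I handed it in at about 30 s. The snap past the catch is inferred from the firm 26 N stop and the straight bar in the top view. I also viewed 11 pictures against the limit of 10, and the fingertips briefly pressed the tray's rim with about 5 N.

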